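Rub down the curved crease of a box blank

ROBOT

A 6-joint arm with a two-finger parallel gripper is mounted at the origin on the work surface. World frame = base frame: x ahead of the robot, y to its left, z up, the work surface at z = 0. Lengths are in m, angles in rad, forces in N, time in s.
With the tool pointing down it reaches from about 0.275 to 0.775 m from the base axis. Payload 14.6 kg.
Tool frame: the origin (TCP) lies between the finger pads, 19 mm behind the fingertips; this is the grasp point; z points along the fingers, y is the line along which they close (so a half turn about z gives the same grasp; the last joint's range is limited). The gripper opens to 85 mm and grips with 20 to 120 N. Pads are 22 mm wide; open, the fingers measure 114 mm over their backs; the gripper's body (76 mm by 85 mm) begins 54 mm behind the grasp point. The pads swing forward as they close: fully open they stand 13 mm farther back than shut.
Start: joints at [1.172, 0.263, -0.048, 1.259, 0, 1.415], TCP at [0.127, 0.509, 0.25] pointing down, gripper open.
Joint ranges: [-2.65, 2.65], [-0.89, 1.7], [-1.18, 1.37], [-2.13, 2.11], [-1.35, 1.29], [-3.14, 3.14]. Speed limits (rad/s): [1.89, 1.89, 2.57, 2.79, 3.14, 3.14].

INTERFACE

Orientations are given as [roll, pitch, yaw] about the fixed x, y, z axes, in that order (R = Rz(yaw) Ry(pitch) Rx(roll)).
In Python, from bench import bot gives the robot as it stands. The module is installed in compiled form; this text tells all that it offers. Calls block until the motion is done:
- bot.move_to(position, orientation): joint-space move of the TCP to a pose.
- bot.move_linear(position, v=0.15, ori=None, guard=None): straight line of the TCP; ori=None keeps the orientation; v is the mean speed in m/s. With guard (N) it stops when the force on the tool has changed by that much, and returns True; else False.
- bot.set_joints(angles): joint-space move.
- bot.grip(opening): finger opening in m; the grip force is fixed at half the most; returns when the fingers have stopped.
- bot.pause(seconds).
- bot.solve_ik(position, orientation): joint angles nearest the present ones, or None.
- bot.grab_frame(name): name is "side" or "top" or "wrist"; returns (picture, depth): 384x512x3 uint8, blue, green, red; 384x512 float32, m along the optical axis (not along the pixel's ray), 0 where there is no reading.
- bot.camera_model(name): a dict with "intrinsics" (3x3 intrinsics, pixels), "extrinsics" (4x4, takes a point from world to camera coordinates); the wrist camera has in their place "T_tool_cam" (4x4, takes a point from camera to tool coordinates, whose origin is the TCP and whose axes are the flange's). Camera axes: x right, y down, z forward; pixel columns grow to the right and rows downward; lengths in m; the calibration is good to about 2 mm. The wrist camera is an equidistant fisheye: a pixel r from the principal point sees the ray r / f radians off the axis. A picture is of the moment at which its call begins: read the wrist's pose just before it. camera_model takes no time and is no camera call.
A pose or a line that the arm cannot do raises bot.IKError and nothing moves.
- bot.close_job(): hands the job in; it is judged then, once.
Readings, each from a call of its own:
- bot.current_t(): time.
- bot.current_joint_positions(): joint angles.
- bot.current_qd(): joint speeds.
- bot.current_effort(): joint torques, N m.
- bot.current_eef_pos(): TCP position.
- bot.current_tool_rot(): TCP orientation.
- bot.current_contact_force(): force on the tool from outside, world axes, zero at the start.
- bot.current_ft_torque(): the same for the moment, N m.
- bot.current_gripper_width(): finger opening in m.
- bot.current_finger_force(): force on a finger pad.
Only numpy, scipy, OpenCV 4.12 (cv2) and the standard library are available. Lean on these libraries where they do the work, as an engineer would, in place of code of your own. Each camera call takes 0.05 s, during which the arm holds its last target. There are 200 camera calls.

TASK

Set the curved crease of the card blank on the sprung creasing board: with the gripper closed and the fingers pointing straight down, rub lightly along the whole pink bead with the fingertips, from the green dot to the blue dot, keeping to the line and pressing just enough that the board gives a few millimetres, never nearly to its stop. The program finishes while still holding the blue dot lightly pressed with the fingertips. Do not lift the blank or displace the brass weights or anything else around it.

Things in the scene. Friction and masses are not known exactly. Their poses are not given: they have to be found in the camera images.
- tray: creasing board's black frame, fixed to the table: 178 x 248 mm outside, 26 mm high, origin at the centre of its underside on the table. Its rims are 12.5 mm wide; inside lies a flat sprung plate on which the card blank lies, so that the blank cannot slide more than 1.5 mm.
- bed (a joint): how far the sprung plate (and the blank on it) has sunk straight down, in m: 0 at rest, 0.010 at its bottom stop. It stays level. About 0.5 to 1.5 N to start moving, then about 1.2 N per mm. It springs back when let go.
- blank: loose stiff brown card blank, 150 x 220 x 4 mm, 140 g, lying on the sprung plate. Origin at the centre of its underside, 24 mm above the table at rest; x along its 150 mm side, y along its 220 mm side. Two brass weights stand on it.
- crease: the crease: a pink bead 5 mm wide, raised 1.5 mm above the blank's top, its own top 29.5 mm above the table at rest. It is a circular arc of radius 110 mm, 90 degrees, 173 mm long, joined to the blank. The origin is the blank's origin.
- arc_centre (a point): centre of the crease's arc (110 mm from every point of the crease), at the height of the bead's top
- mark0 (a point): middle of the green dot (20 mm across), the start of the crease, on top of the bead
- mark1 (a point): point on top of the pink bead, 1/8 of its length from the green dot to the blue dot (points lie 21.6 mm apart along the arc; no mark of its own)
- mark2 (a point): point on top of the pink bead, 2/8 of its length from the green dot to the blue dot (points lie 21.6 mm apart along the arc; no mark of its own)
- mark3 (a point): point on top of the pink bead, 3/8 of its length from the green dot to the blue dot (points lie 21.6 mm apart along the arc; no mark of its own)
- mark4 (a point): point on top of the pink bead, 4/8 of its length from the green dot to the blue dot (points lie 21.6 mm apart along the arc; no mark of its own)
- mark5 (a point): point on top of the pink bead, 5/8 of its length from the green dot to the blue dot (points lie 21.6 mm apart along the arc; no mark of its own)
- mark6 (a point): point on top of the pink bead, 6/8 of its length from the green dot to the blue dot (points lie 21.6 mm apart along the arc; no mark of its own)
- mark7 (a point): point on top of the pink bead, 7/8 of its length from the green dot to the blue dot (points lie 21.6 mm apart along the arc; no mark of its own)
- mark8 (a point): middle of the blue dot (20 mm across), the end of the crease, on top of the bead
- weight_a: loose brass weight, 26 mm across, 26 mm high, standing on the blank on the inner side of the arc, nearer the green dot, about 50 mm from the bead; origin in its underside
- weight_b: the same, nearer the blue dot
- knife: yellow cutter knife lying on the table, about 165 x 26 x 16 mm, origin under its middle, blade along +x
- glue: upright glue stick, 30 mm across, 95 mm high, origin in its underside
- tape: roll of amber tape lying flat, 90 mm across, 24 mm high, origin in its underside
- cup: clear plastic cup, 80 mm across, 110 mm high, origin in its underside
- eraser: white and blue eraser, 55 x 22 x 13 mm, origin in its underside

How it is judged:
By the outcome, as a careful person would: the job done as asked, in the order asked, and still so for the second after the job is handed in, while the arm keeps its last pose, push and grip.
It also fails if it takes over 51 s, if anything falls off the work surface, if the arm or the gripper's body presses on something with over 40 N, if the wrist force passes 120 N, or if a joint passes its speed limit or range.

## Working session

There is one attempt and no reset: what is moved stays moved. The work goes in short steps, each a Python script; the robot and the scene stay as the last script left them, time stands still between calls to the robot, and variables do not carry over. Pictures are saved under pics/ and viewed, at most 10 in all, crops included, and the job is handed in when it is done.

```bash
mkdir -p pics; python3 - <<'E'
from bench import bot
import cv2,numpy as np
for n in("side","top"):
    im,d=bot.grab_frame(n); cv2.imwrite(f"pics/{n}0.png",im); np.save(f"pics/{n}0.npy",d)
    m=bot.camera_model(n); print(n,m)
print(bot.camera_model("wrist"),bot.current_t(),bot.current_contact_force(),bot.current_tool_rot())
a=cv2.imread("pics/top0.png");cv2.imwrite("pics/v1.png",cv2.resize(a,(780,585)))
E
```

```text
side {'intrinsics': array([[413.03476147,   0.        , 241.59873638],
       [  0.        , 413.03476147, 186.90250458],
       [  0.        ,   0.        ,   1.        ]]), 'extrinsics': array([[ 0.74973098, -0.66171332,  0.00623961, -0.41172816],
       [-0.37182489, -0.42904548, -0.82320485,  0.22385919],
       [ 0.54740269,  0.61486214, -0.56771017,  0.78976547],
       [ 0.        ,  0.        ,  0.        ,  1.        ]])}
top {'intrinsics': array([[414.37920046,   0.        , 252.01624223],
       [  0.        , 414.37920046, 185.11858134],
       [  0.        ,   0.        ,   1.        ]]), 'extrinsics': array([[-2.55674014e-02, -9.99578610e-01, -1.37444518e-02,
         6.76840200e-04],
       [-9.90446015e-01,  2.71927483e-02, -1.35193365e-01,
         5.30018249e-01],
       [ 1.35510145e-01,  1.01565945e-02, -9.90723899e-01,
         1.27649508e+00],
       [ 0.00000000e+00,  0.00000000e+00,  0.00000000e+00,
         1.00000000e+00]])}
{'intrinsics': array([[297.31863964,   0.        , 254.9875857 ],
       [  0.        , 297.31863964, 193.72225255],
       [  0.        ,   0.        ,   1.        ]]), 'T_tool_cam': array([[-7.99071701e-04, -9.54348858e-01, -2.98693186e-01,
         7.59456330e-02],
       [ 9.99999459e-01, -9.61690976e-04,  3.97456058e-04,
        -2.21226924e-03],
       [-6.66562276e-04, -2.98692707e-01,  9.54349109e-01,
        -1.24210664e-01],
       [ 0.00000000e+00,  0.00000000e+00,  0.00000000e+00,
         1.00000000e+00]])} 0.1 [ 0.22425658 -0.55044055  0.50193244] [-3.14065829e+00 -1.59662188e-04  2.89777939e+00]
```

View pics/v1.png

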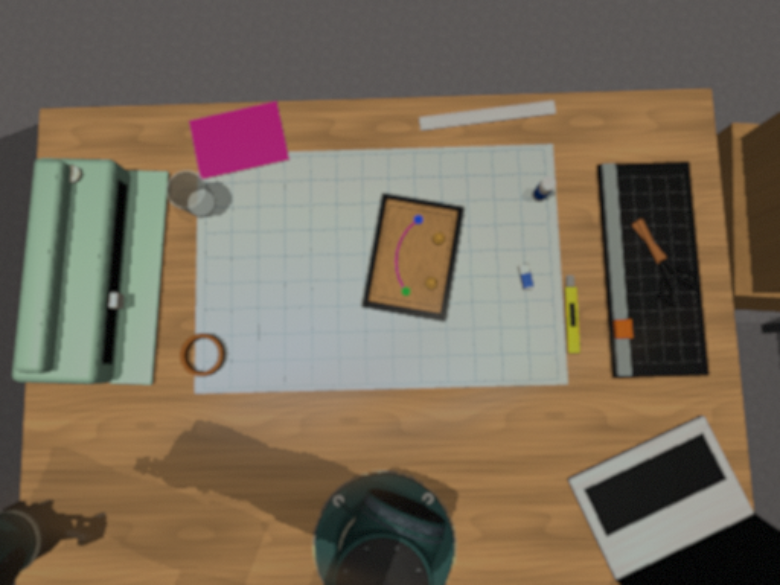

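View pics/side0.png

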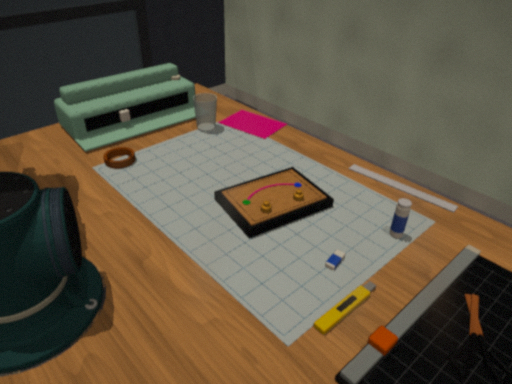

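The top view (780x585 scale) shows the board centred near (413,257), with green at (405,291), blue at (418,219) and the bead bowing left. The weights are at (431,283) and (438,239). The side view agrees: green (246,202), blue (297,185). Next I'll triangulate the dots, then look with the wrist camera.

```bash
cat > h.py <<'E'
import cv2,numpy as np
from scipy.spatial.transform import Rotation as R
from bench import bot
def masks(im):
    h,s,v=cv2.split(cv2.cvtColor(im,cv2.COLOR_BGR2HSV))
    ok=(s>120)&(v>60)
    return {"green":ok&(h>45)&(h<80),"blue":ok&(h>105)&(h<130),"pink":(s>90)&(v>60)&((h>150)&(h<=178))}
def pix(mask,win):   # (u0,v0,u1,v1)
    w=np.zeros_like(mask);w[win[1]:win[3],win[0]:win[2]]=1
    v,u=np.nonzero(mask&w); return np.c_[u,v].astype(float)
def rays(name,uv,T=None):
    m=bot.camera_model(name);K=m["intrinsics"]
    x=(uv[:,0]-K[0,2])/K[0,0];y=(uv[:,1]-K[1,2])/K[1,1]
    if name=="wrist":
        th=np.hypot(x,y);k=np.sin(th)/np.maximum(th,1e-9)
        d=np.c_[x*k,y*k,np.cos(th)];M=T@m["T_tool_cam"]
    else:
        d=np.c_[x,y,np.ones_like(x)];M=np.linalg.inv(m["extrinsics"])
    return M[:3,3],d@M[:3,:3].T
def plane(name,uv,z,T=None):
    o,d=rays(name,np.atleast_2d(uv),T);return o+d*((z-o[2])/d[:,2])[:,None]
def tool():
    T=np.eye(4);T[:3,3]=bot.current_eef_pos();T[:3,:3]=R.from_euler("xyz",bot.current_tool_rot()).as_matrix();return T
E
python3 - <<'E'
from h import *
win={"top":(235,120,310,215),"side":(210,165,340,235)}
for n in win:
    im=cv2.imread(f"pics/{n}0.png")
    for k,m in masks(im).items():
        p=pix(m,win[n]);print(n,k,len(p),p.mean(0),plane(n,p.mean(0),0.029))
for yaw in np.arange(-3,3.2,.5):
    q=[bot.solve_ik(p,[np.pi,0,yaw]) for p in([.46,-.02,.06],[.62,-.02,.06])];print(yaw,[None if a is None else np.round(a,2) for a in q])
E
```

```text
top green 21 [266. 191.] [[ 0.51073705 -0.05722745  0.029     ]]
top blue 18 [274.11111111 143.72222222] [[ 0.66358978 -0.08800347  0.029     ]]
top pink 85 [262.78823529 165.84705882] [[ 0.59215018 -0.04939145  0.029     ]]
side green 21 [245.95238095 201.71428571] [[ 0.50978117 -0.06052278  0.029     ]]
side blue 21 [297.38095238 184.42857143] [[ 0.66176621 -0.09232905  0.029     ]]
side pink 84 [267.44047619 188.21428571] [[ 0.59048205 -0.05348565  0.029     ]]
-3.0 [array([-0.22,  0.3 , -0.56,  0.71,  0.  , -0.36]), array([-0.16,  0.53, -0.15,  0.89,  0.  , -0.31])]
-2.5 [array([-0.22,  0.3 , -0.56,  0.71,  0.  , -0.86]), array([-0.16,  0.53, -0.15,  0.89,  0.  , -0.81])]
-2.0 [array([-0.22,  0.3 , -0.56,  0.71,  0.  , -1.36]), array([-0.16,  0.53, -0.15,  0.89,  0.  , -1.31])]
-1.5 [array([-0.22,  0.3 , -0.56,  0.71,  0.  , -1.86]), array([-0.16,  0.53, -0.15,  0.89,  0.  , -1.81])]
-1.0 [array([-0.22,  0.3 , -0.56,  0.71,  0.  , -2.36]), array([-0.16,  0.53, -0.15,  0.89,  0.  , -2.31])]
-0.5 [array([-0.22,  0.3 , -0.56,  0.71,  0.  , -2.86]), array([-0.16,  0.53, -0.15,  0.89,  0.  , -2.81])]
0.0 [array([-0.22,  0.3 , -0.56,  0.71,  0.  ,  2.92]), array([-0.16,  0.53, -0.15,  0.89,  0.  ,  2.98])]
0.5 [array([-0.22,  0.3 , -0.56,  0.71,  0.  ,  2.42]), array([-0.16,  0.53, -0.15,  0.89,  0.  ,  2.48])]
1.0 [array([-0.22,  0.3 , -0.56,  0.71,  0.  ,  1.92]), array([-0.16,  0.53, -0.15,  0.89,  0.  ,  1.98])]
1.5 [array([-0.22,  0.3 , -0.56,  0.71,  0.  ,  1.42]), array([-0.16,  0.53, -0.15,  0.89,  0.  ,  1.48])]
2.0 [array([-0.22,  0.3 , -0.56,  0.71,  0.  ,  0.92]), array([-0.16,  0.53, -0.15,  0.89,  0.  ,  0.98])]
2.5 [array([-0.22,  0.3 , -0.56,  0.71,  0.  ,  0.42]), array([-0.16,  0.53, -0.15,  0.89,  0.  ,  0.48])]
3.0 [array([-0.22,  0.3 , -0.56,  0.71,  0.  , -0.08]), array([-0.16,  0.53, -0.15,  0.89,  0.  , -0.02])]
```

```bash
python3 - <<'E'
from h import *
bot.grip(0.0)
c=np.array([.587,-.08])
out=[]
for i,yaw in enumerate((1.35,1.35-np.pi)):
    p=c-.09*np.array([np.cos(yaw),np.sin(yaw)])
    bot.move_to([*p,.18],[np.pi,0,yaw]);bot.pause(.2)
    T=tool();im,d=bot.grab_frame("wrist");np.savez(f"pics/w{i}.npz",im=im,d=d,T=T)
    out.append(im)
print(bot.current_t(),bot.current_contact_force(),bot.current_gripper_width())
cv2.imwrite("pics/v2.png",cv2.resize(np.hstack(out),(800,300),interpolation=cv2.INTER_AREA))
E
```

```text
6.625 [ 0.51755625  0.42045893 -0.19199154] 0.0002742813339138341
```

View pics/v2.png

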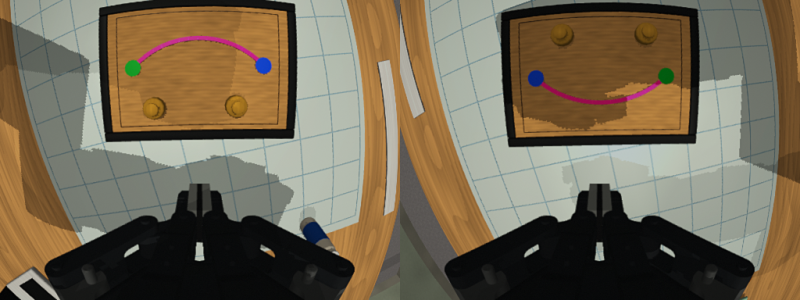

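Both wrist views show the whole board. In the left half green is at (133,68) and blue at (264,66); in the right half green is at (666,76) and blue at (536,78). The weights sit on the inner side of the arc.

```bash
python3 - <<'E'
from h import *
from scipy.optimize import least_squares
for i in(0,1):
    z=np.load(f"pics/w{i}.npz");im,T=z["im"],z["T"];M=masks(im);w=(110,20,400,200)
    g,b=[plane("wrist",cv2.moments(np.pad(M[k][20:200,110:400],((20,0),(110,0))).astype(np.uint8),True) and pix(M[k],w).mean(0),.0295,T)[0] for k in("green","blue")]
    p=plane("wrist",pix(M["pink"],w),.029,T)[:,:2]
    f=lambda q:np.hypot(*(p-q[:2]).T)-q[2]
    c0=p.mean(0)+.09*np.array([.1,-1])
    r=least_squares(f,[*c0,.11],loss="soft_l1",f_scale=.002).x
    rf=least_squares(lambda q:f([*q,.11]),c0,loss="soft_l1",f_scale=.002)
    print(i,g,b,"chord",np.hypot(*(g-b)[:2]),"n",len(p),r,rf.x,np.abs(f([*rf.x,.11])).max(),
      np.hypot(*(g[:2]-rf.x)),np.hypot(*(b[:2]-rf.x)),pix(M["green"],w).shape,pix(M["blue"],w).shape, T[:3,3])
E
```

```text
0 [ 0.51057321 -0.05573043  0.0295    ] [ 0.66290612 -0.08695958  0.0295    ] chord 0.1555010466457858 n 948 [ 0.57112423 -0.14792208  0.11048927] [ 0.57122868 -0.1474054 ] 0.002924647209532852 0.1099244655466176 0.10981097424665542 (327, 2) (330, 2) [ 0.5674017  -0.16741927  0.18004328]
1 [ 0.51024706 -0.05992897  0.0295    ] [ 0.66269334 -0.09094601  0.0295    ] chord 0.15556967622360637 n 927 [ 0.57088659 -0.1519629   0.11046468] [ 0.57098672 -0.15147204] 0.00322221597200216 0.10986099826214704 0.10987949431086749 (323, 2) (335, 2) [0.60670763 0.00772346 0.18001507]
```

```bash
python3 - <<'E'
from h import *
yaw=1.35-np.pi
bot.move_to([.5104,-.0578,.0295+.019+.02],[np.pi,0,yaw]);bot.pause(.3)
print(bot.current_eef_pos(),bot.current_contact_force())
f0=bot.current_contact_force()
p=bot.current_eef_pos()
hit=bot.move_linear([p[0],p[1],.0455],v=.015,guard=1.2)
bot.pause(.3)
print(hit,bot.current_eef_pos(),np.array(bot.current_contact_force())-f0,bot.current_t())
T=tool();im,d=bot.grab_frame("wrist");np.savez("pics/w2.npz",im=im,d=d,T=T)
cv2.imwrite("pics/v3.png",cv2.resize(im[100:384,100:420],(640,568)))
E
```

```text
[ 0.5112882  -0.05757069  0.06894101] [ 0.46531907 -0.24788999 -0.34017581]
True [ 0.51099245 -0.05754016  0.04739146] [ 0.21492788 -0.58221918  2.4091312 ] 9.1667
```

View pics/v3.png

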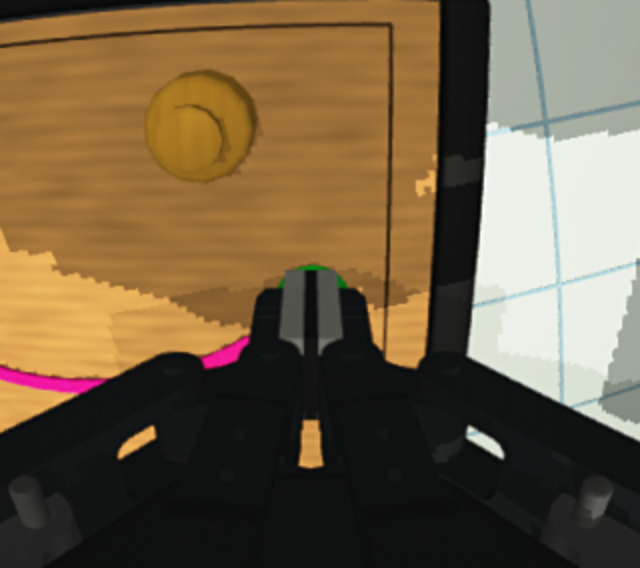

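The fingertips are centred on the green dot sideways, with only its front edge showing at (311,266). Contact came at TCP z≈0.0474 with 2.4 N, which fits the sprung plate. I'll rub along the arc now, correcting depth gently from the measured force.

```bash
python3 - <<'E'
from h import *
g=np.array([.5104,-.0585]);b=np.array([.6628,-.0897]);m=(g+b)/2;ch=b-g
n=np.array([ch[1],-ch[0]])/np.hypot(*ch)      # towards -y: inner side
c=m+n*np.sqrt(.11**2-(np.hypot(*ch)/2)**2)
a0=np.arctan2(*(g-c)[::-1]);a1=np.arctan2(*(b-c)[::-1])
print(c,np.degrees(a0-a1))
def fz(): return np.mean([bot.current_contact_force()[2] for _ in range(8)])
z=.0455
bot.move_linear([*g,z],v=.01);bot.pause(.3)
F=fz();z=np.clip(z-.7*(4.6-F)/1200,.0435,.047)
bot.move_linear([*g,z],v=.01);bot.pause(.3);print("start",F,fz(),z,bot.current_eef_pos())
for i,a in enumerate(np.linspace(a0,a1,17)[1:]):
    p=c+.11*np.array([np.cos(a),np.sin(a)])
    bot.move_linear([*p,z],v=.02)
    F=fz();e=bot.current_eef_pos()
    print(i+1,round(F,2),round(z,4),np.round((e-np.array([*p,z]))*1e3,1),round(bot.current_t(),1))
    if F>9: print("too hard");break
    z=np.clip(z-.3*(4.6-F)/1200,.0435,.047)
    if i==7:
        im,d=bot.grab_frame("wrist");cv2.imwrite("pics/v4.png",cv2.resize(im[100:384,100:420],(640,568)))
bot.pause(.3);print(fz(),bot.current_eef_pos(),bot.current_t())
w,_=bot.grab_frame("wrist");s,_=bot.grab_frame("side")
v=np.hstack([cv2.resize(w[100:384,100:420],(400,355)),cv2.resize(s[130:272,190:350],(400,355))])
cv2.imwrite("pics/v5.png",v)
E
```

```text
[ 0.57099948 -0.15030252] 89.99810592464387
start 4.413030633573406 3.0787670994356278 0.045390934536251155 [ 0.51038637 -0.05851765  0.04541003]
1 5.0 0.0454 [0.2 0.1 0. ] 11.1
2 3.83 0.0455 [0.4 0.1 0.1] 11.8
3 4.69 0.0453 [0.3 0.1 0.1] 12.5
4 4.49 0.0453 [0.4 0.  0.1] 13.2
5 4.99 0.0453 [0.4 0.  0.1] 13.9
6 4.14 0.0454 [ 0.4 -0.   0.1] 14.6
7 4.05 0.0453 [ 0.4 -0.1  0.1] 15.3
8 3.09 0.0451 [ 0.4 -0.1  0.1] 16.0
9 4.93 0.0448 [ 0.4 -0.1  0. ] 16.7
10 4.11 0.0448 [ 0.3 -0.1  0.1] 17.4
11 4.69 0.0447 [ 0.4 -0.2  0. ] 18.1
12 5.23 0.0447 [ 0.4 -0.2 -0. ] 18.8
13 4.92 0.0449 [ 0.4 -0.2  0.1] 19.5
14 4.63 0.045 [ 0.3 -0.3  0.1] 20.2
15 5.0 0.045 [ 0.3 -0.3  0.1] 20.9
16 3.86 0.0451 [ 0.2 -0.3  0. ] 21.5
4.914865136761472 [ 0.6629921  -0.08994548  0.04522517] 21.8417
```

View pics/v4.png

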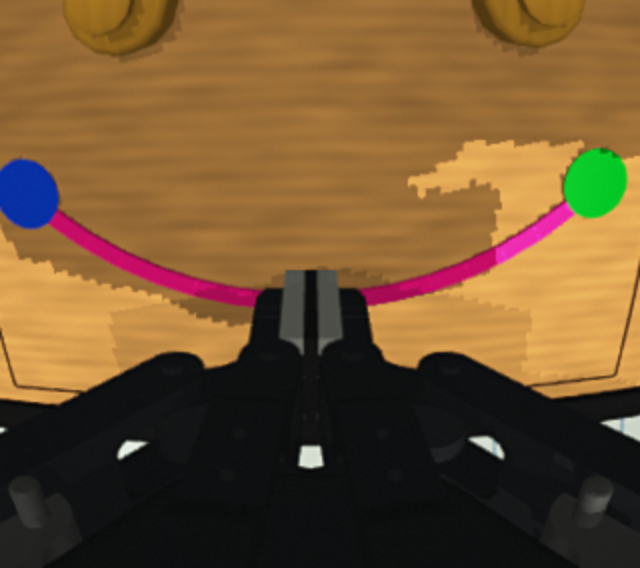

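View pics/v5.png

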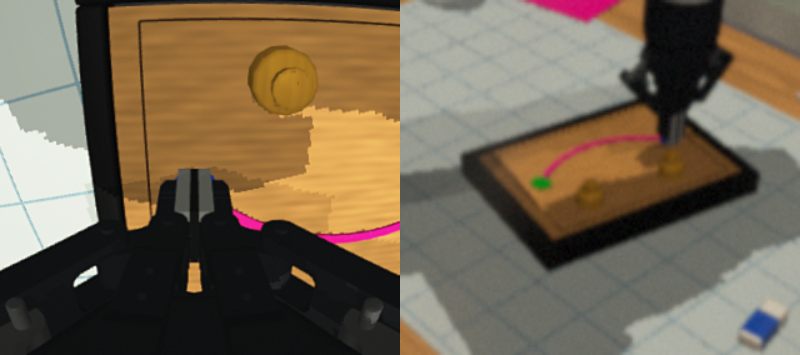

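Midway, the fingertips straddle the bead, which enters at (250,298) and leaves at (370,298). At the end they cover the blue dot, only a sliver showing at (212,178). The weights stand where they were, and the force stayed between 3 and 5 N, about 3 mm of give.

```bash
python3 -c "
from bench import bot
print(bot.current_contact_force(),bot.close_job())"
```

```text
the job is handed in; nothing more can be done
[-0.2548252  -1.91117326  3.97406855] None
```

I rubbed the crease from the green dot to the blue dot at about 3–5 N (roughly 3 mm of board give by fingertip height), and handed the job in at about 22 s still lightly pressing the blue dot; the weights looked undisturbed in the final pictures.

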